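Shut the two finished filter valves through the guard windows

TASK

The samples in the two tall funnels of the vacuum filtration manifold have run through: shut their valves by reaching through the guard's windows and pressing each one's lever fully down, without touching the guard. The short funnel is still filtering, so leave its lever up, and leave all funnels and the other things on the bench standing as they are.

Things in the scene. Friction and masses are not known exactly. Their poses are not given: they have to be found in the camera images.
- guard: guard: fixed cover of light grey painted 4 mm sheet, 514 mm long (y), over the three valve levers. Origin on the bench below the centre of the manifold; x points away from the robot at yaw 0, y to the left along the manifold, z up. Upright apron at x = -0.200, 125 mm tall; from there a sloping sheet with three hand windows rises to z = 185 mm at x = -0.050; end plates close the sides
- window_left (a point): centre of the left (+y) hand window in the guard's slope, 157 mm above the bench; axes those of the guard. Opening 130 mm wide (y), 125 mm in plan along x (62.5 mm either side), its near edge at z = 132 mm, its far edge at 182 mm. Windows lie 160 mm apart with 30 mm bars between; a lever is centred in y under each, its pivot 50 mm beyond this point in x
- window_middle (a point): centre of the middle hand window in the guard's slope, 157 mm above the bench; axes those of the guard. Opening 130 mm wide (y), 125 mm in plan along x (62.5 mm either side), its near edge at z = 132 mm, its far edge at 182 mm. Windows lie 160 mm apart with 30 mm bars between; a lever is centred in y under each, its pivot 50 mm beyond this point in x
- window_right (a point): centre of the right (-y) hand window in the guard's slope, 157 mm above the bench; axes those of the guard. Opening 130 mm wide (y), 125 mm in plan along x (62.5 mm either side), its near edge at z = 132 mm, its far edge at 182 mm. Windows lie 160 mm apart with 30 mm bars between; a lever is centred in y under each, its pivot 50 mm beyond this point in x
- lever_a (a joint): lever of the valve under one of the two tall funnels, rad: 0 = raised as far as it goes (28 degrees above level, valve open), 0.98 = fully down on its stop (28 degrees below level, valve shut). Stiff: takes about 5 N at the grip and stays where it is left
- grip_a (a point): point on the upper face of the black grip of lever_a, 53 mm along the lever from its pivot. The grip is 44 mm long (29 to 73 mm from the pivot), 22 mm wide, 11 mm thick. The point's -x runs out along the lever, towards the robot side, its z out of the upper face. It turns with the lever
- pivot_a (a point): pivot of lever_a, 101 mm above the bench, 75 mm on the robot's side of the funnel's axis; axes as the guard's. The lever turns about its y; seen in plan the lever sticks out to -x
- funnel_a: tall stainless filter funnel, 74 mm wide (77 mm at the rim band), 140 mm tall, standing loose on its head, 165 mm above the bench; origin at the centre of its underside
- lever_b (a joint): lever of the valve under one of the two tall funnels, rad: 0 = raised as far as it goes (28 degrees above level, valve open), 0.98 = fully down on its stop (28 degrees below level, valve shut). Stiff: takes about 5 N at the grip and stays where it is left
- grip_b (a point): point on the upper face of the black grip of lever_b, 53 mm along the lever from its pivot. The grip is 44 mm long (29 to 73 mm from the pivot), 22 mm wide, 11 mm thick. The point's -x runs out along the lever, towards the robot side, its z out of the upper face. It turns with the lever
- pivot_b (a point): pivot of lever_b, 101 mm above the bench, 75 mm on the robot's side of the funnel's axis; axes as the guard's. The lever turns about its y; seen in plan the lever sticks out to -x
- funnel_b: tall stainless filter funnel, 74 mm wide (77 mm at the rim band), 140 mm tall, standing loose on its head, 165 mm above the bench; origin at the centre of its underside
- lever_c (a joint): lever of the valve under the short funnel, rad: 0 = raised as far as it goes (28 degrees above level, valve open), 0.98 = fully down on its stop (28 degrees below level, valve shut). Stiff: takes about 5 N at the grip and stays where it is left
- grip_c (a point): point on the upper face of the black grip of lever_c, 53 mm along the lever from its pivot. The grip is 44 mm long (29 to 73 mm from the pivot), 22 mm wide, 11 mm thick. The point's -x runs out along the lever, towards the robot side, its z out of the upper face. It turns with the lever
- pivot_c (a point): pivot of lever_c, 101 mm above the bench, 75 mm on the robot's side of the funnel's axis; axes as the guard's. The lever turns about its y; seen in plan the lever sticks out to -x
- funnel_c: short stainless filter funnel, 74 mm wide (77 mm at the rim band), 70 mm tall, standing loose on its head, 165 mm above the bench; origin at the centre of its underside
- beaker: glass beaker, 72 mm wide, 90 mm tall, beyond the left end of the guard; origin at the centre of its underside; loose, not part of the job
- wash_bottle: white squeeze wash bottle, 66 mm wide, 205 mm tall with its spout, beyond the right end of the guard; origin at the centre of its underside; loose, not part of the job
- flask: stoppered conical glass flask, 76 mm wide, 148 mm tall, close behind the manifold tube on the left; origin at the centre of its underside; loose, not part of the job
- jar: small amber jar with white cap, 60 mm wide, 85 mm tall, in front of the beaker, beyond the left end of the guard; origin at the centre of its underside; loose, not part of the job
- cylinder: glass measuring cylinder, 30 mm wide on a 60 mm white foot, 198 mm tall, in front of the wash bottle, beyond the right end of the guard; origin at the centre of its underside; loose, not part of the job
- petri_dish: flat clear dish with lid, 63 mm wide, 14 mm tall, on the bench close in front of the guard, near its middle; origin at the centre of its underside; loose, not part of the job
- forceps: steel forceps, 130 mm long, 10 mm wide, about 13 mm tall, lying on the bench close in front of the guard, right of the dish; origin at the centre of its underside; loose, not part of the job
Mind the look-alikes: they are no part of the job. Leave any orange or purple look-alike of the funnel_b alone. What is shaped like the funnel_a but green is not meant.

How it is judged:
By the outcome, as a careful person would: the job done as asked, in the order asked, and still so for the second after the job is handed in, with the robot touching nothing.
It also fails if it takes over 45 s, if anything falls off the work surface, if the arm or the gripper's body presses on something with over 40 N, if the wrist force passes 120 N, or if a joint passes its speed limit or range.

ROBOT

A 7-joint arm with a two-finger parallel gripper is mounted at the origin on the work surface. World frame = base frame: x ahead of the robot, y to its left, z up, the work surface at z = 0. Lengths are in m, angles in rad, forces in N, time in s.
With the tool pointing down it reaches from about 0.425 to 1.025 m from the base axis. Payload 9.4 kg.
Tool frame: the origin (TCP) lies between the finger pads; the fingertips stand 22 mm ahead of it and the grasp point (between the pads) lies 3 mm ahead of it; z points along the fingers, y is the direction in which the jaws open and shut (so a half turn about z gives the same grasp; the last joint's range is limited). The gripper opens to 93 mm and grips with 3 to 60 N. Pads are 15 mm wide; open, the fingers measure 128 mm over their backs; the gripper's body (75 mm by 188 mm) begins 65 mm behind the grasp point.
Start: joints at [-1.316, 0.599, -0.003, 1.599, 0.002, 0.943, -0.08], TCP at [0.236, 0.685, 0.241] pointing down, gripper open.
Joint ranges: [-2.57, 2.57], [-0.35, 1.97], [-1.29, 1.29], [0.11, 2.56], [-1.05, 4.19], [0.11, 1.86], [-2.63, 2.63]. Speed limits (rad/s): [2.22, 2.22, 3.01, 3.01, 3.14, 3.14, 3.14].

INTERFACE

Orientations are given as a rotation vector (axis times angle).
In Python, from station import env gives the robot as it stands. The module is installed in compiled form; this text tells all that it offers. Calls block until the motion is done:
- env.move_pose(position, orientation): joint-space move of the TCP to a pose.
- env.move_l(position, orientation=None, speed=0.15): straight line of the TCP; orientation=None keeps the orientation; speed is the mean speed in m/s.
- env.move_j(angles): joint-space move.
- env.ungrasp() and env.grasp(): open the fingers fully, or close them until they stop; the grip force is fixed at half the most.
- env.pause(seconds).
- env.ik(position, orientation): joint angles nearest the present ones, or None.
- env.sense(): the state.
- env.read_camera(name): name is "side" or "top" or "wrist"; returns the picture (400x640x3 uint8, red, green, blue); there is no depth.
- env.get_calibration(name): a dict with "K" (3x3 intrinsics, pixels), "origin" and "rotation" of the camera in the world; the wrist camera has in their place "tool_from_camera" (4x4, takes a point from camera to tool coordinates, whose origin is the TCP and whose axes are the flange's). Camera axes: x right, y up, looking along -z (the intrinsics and any distortion apply to the point x, -y, -z); pixel columns grow to the right and rows downward; lengths in m; the calibration is good to about 2 mm. A picture is of the moment at which its call begins: read the wrist's pose just before it. get_calibration takes no time and is no camera call.
A pose or a line that the arm cannot do raises env.PlanningError and nothing moves.
- env.close_job(): hands the job in, once; it reports no verdict.
The state is a dict: "time": time; "q": joint angles; "qd": joint speeds; "joint_efforts": joint torques, N m; "ee_pos": TCP position; "eef_rot": TCP orientation; "wrist_force": force on the tool from outside, world axes, zero at the start; "moment": the same for the moment, N m; "grip_width": finger opening in m.
Only numpy, scipy, OpenCV 4.12 (cv2) and the standard library are available. Lean on these libraries where they do the work, as an engineer would, in place of code of your own. Each camera call takes 0.05 s, during which the arm holds its last target.

## Working session

There is one attempt and no reset: what is moved stays moved. The work goes in short steps, each a Python script; the robot and the scene stay as the last script left them, time stands still between calls to the robot, and variables do not carry over. Pictures are saved under pics/ and viewed, and the job is handed in when it is done.

```bash
mkdir -p pics; python3 - <<'E'
from station import env
import cv2
s=env.sense(); print(s['time'],s['ee_pos'],s['eef_rot'],s['grip_width'])
for n in ['side','top','wrist']:
    c=env.get_calibration(n); print(n,c)
    cv2.imwrite(f'pics/{n}0.png',env.read_camera(n)[:,:,::-1])
E
```

```text
0.0 [0.23601717 0.68505222 0.23977789] [-5.18608134e-01 -3.09839756e+00  2.37748727e-03] 0.09315124732961844
side {'K': array([[374.40906343,   0.        , 318.68565054],
       [  0.        , 374.40906343, 200.55344848],
       [  0.        ,   0.        ,   1.        ]]), 'origin': array([ 0.09950384, -0.47276578,  0.77289397]), 'rotation': array([ 0.77581026, -0.34709606, -0.79805931])}
top {'K': array([[434.09767197,   0.        , 314.94024965],
       [  0.        , 434.09767197, 201.32179847],
       [  0.        ,   0.        ,   1.        ]]), 'origin': array([0.51711336, 0.02058089, 1.32543177]), 'rotation': array([ 0.03993324, -0.06808228, -1.54745882])}
wrist {'K': array([[302.42155374,   0.        , 317.61478836],
       [  0.        , 302.42155374, 199.34458328],
       [  0.        ,   0.        ,   1.        ]]), 'tool_from_camera': array([[-3.92385195e-05,  9.63818600e-01,  2.66559010e-01,
         7.34095098e-02],
       [ 9.99999963e-01, -3.39888207e-05,  2.70099951e-04,
        -6.16637134e-05],
       [ 2.69387383e-04,  2.66559010e-01, -9.63818562e-01,
        -1.44567261e-01],
       [ 0.00000000e+00,  0.00000000e+00,  0.00000000e+00,
         1.00000000e+00]])}
```

View pics/side0.png

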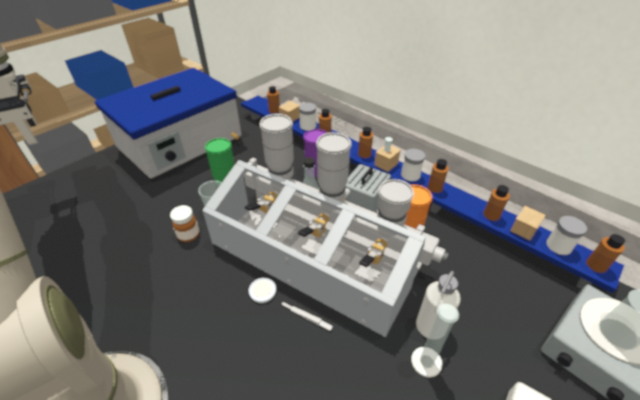

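View pics/top0.png

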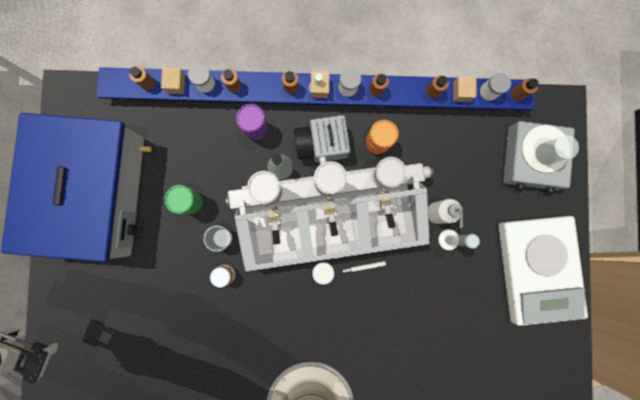

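View pics/wrist0.png

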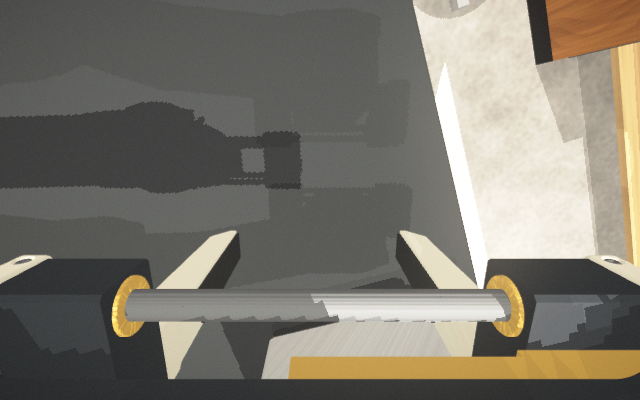

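```bash
cat > h.py <<'E'
import numpy as np, cv2
from scipy.spatial.transform import Rotation as R
def ray(cal,u,v):
    K=np.array(cal['K']); d=np.linalg.inv(K)@np.array([u,v,1.]); d=np.array([d[0],-d[1],-d[2]])
    return np.array(cal['origin']), R.from_rotvec(cal['rotation']).apply(d)
def onz(cal,u,v,z):
    o,d=ray(cal,u,v); return o+d*(z-o[2])/d[2]
def proj(cal,P):
    p=R.from_rotvec(cal['rotation']).inv().apply(np.atleast_2d(P)-cal['origin'])
    q=np.c_[p[:,0],-p[:,1],-p[:,2]]@np.array(cal['K']).T
    return q[:,:2]/q[:,2:]
def tri(c1,p1,c2,p2):
    o1,d1=ray(c1,*p1);o2,d2=ray(c2,*p2)
    A=np.c_[d1,-d2];t=np.linalg.lstsq(A,o2-o1,rcond=None)[0]
    a=o1+d1*t[0];b=o2+d2*t[1];return (a+b)/2,np.linalg.norm(a-b)
E
python3 - <<'E'
import cv2
t=cv2.imread('pics/top0.png')[150:290,215:455]; cv2.imwrite('pics/topz.png',cv2.resize(t,None,fx=3.3,fy=3.3,interpolation=cv2.INTER_CUBIC))
t=cv2.imread('pics/side0.png')[100:340,190:450]; cv2.imwrite('pics/sidez.png',cv2.resize(t,None,fx=2.5,fy=2.5,interpolation=cv2.INTER_CUBIC))
E
```

```text
(no output)
```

View pics/topz.png

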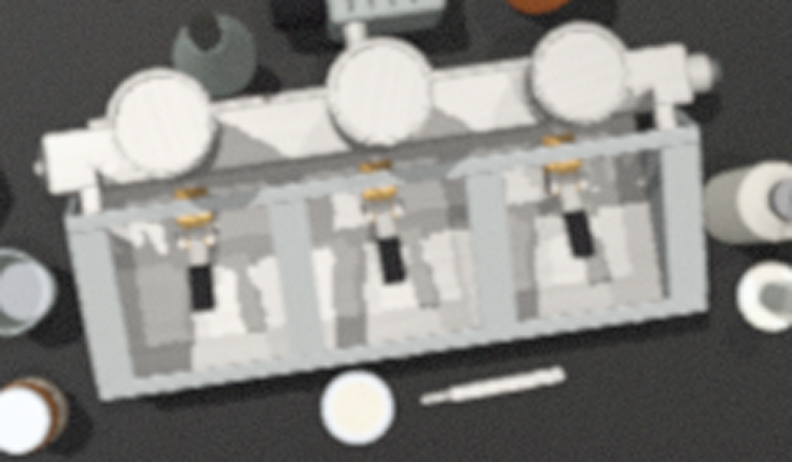

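View pics/sidez.png

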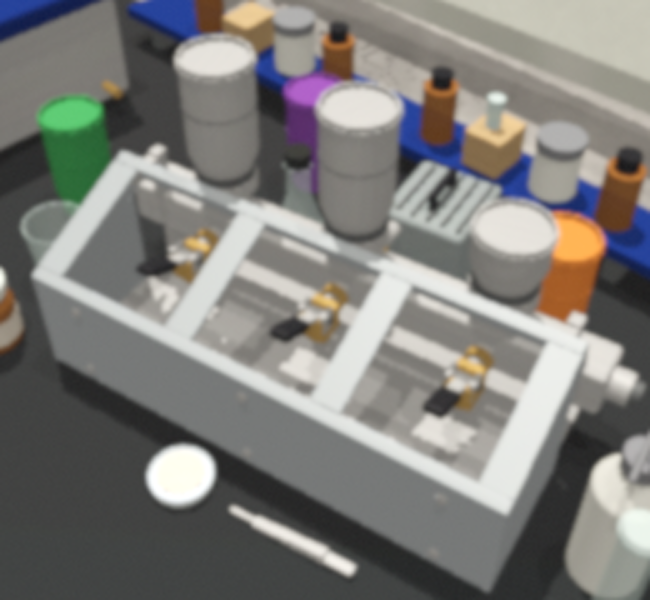

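```bash
cat > fit.py <<'E'
from h import *
from station import env
from scipy.optimize import least_squares
ct,cs=env.get_calibration('top'),env.get_calibration('side')
T=np.array([(103,399),(707,310),(68,215),(697,125)])/3.3+[215,150]
S=np.array([(38,272),(493,505),(125,152),(583,350)])/2.5+[190,100]
L=np.array([[-.2,.257,.125],[-.2,-.257,.125],[-.05,.257,.185],[-.05,-.257,.185]])
for i in range(4): 
    p,g=tri(ct,T[i],cs,S[i]); print('tri',p.round(4),round(g,4),'top',onz(ct,*T[i],L[i,2]).round(4),'side',onz(cs,*S[i],L[i,2]).round(4))
P=np.array([(onz(ct,*T[i],L[i,2])+onz(cs,*S[i],L[i,2]))/2 for i in range(4)])
def W(x,l): l=np.atleast_2d(l);c,s=np.cos(x[2]),np.sin(x[2]);return np.c_[x[0]+c*l[:,0]-s*l[:,1],x[1]+s*l[:,0]+c*l[:,1],l[:,2]]
r=least_squares(lambda x:(W(x,L)-P)[:,:2].ravel(),[.7,0,0]);print(r.x,r.fun.round(4))
# levers: black grips top & side
x=r.x
for n,y in zip('LMR',[.16,0,-.16]):
    g=[-.07-.053*np.cos(.489)-.0055*np.sin(.489),y,.101+.053*np.sin(.489)+.0055*np.cos(.489)]
    print(n,W(x,g).round(4),((proj(ct,W(x,g))-[215,150])*3.3).round(),((proj(cs,W(x,g))-[190,100])*2.5).round())
np.save('guard.npy',x)
E
python3 fit.py
```

```text
tri [0.4088 0.1807 0.1328] 0.0066 top [0.4053 0.1836 0.125 ] side [0.4151 0.1863 0.125 ]
tri [ 0.4868 -0.3107  0.1411] 0.0095 top [ 0.4895 -0.319   0.125 ] side [ 0.493  -0.3032  0.125 ]
tri [0.5553 0.2078 0.1846] 0.0006 top [0.555  0.2079 0.185 ] side [0.5552 0.2071 0.185 ]
tri [ 0.6376 -0.2926  0.1782] 0.0062 top [ 0.6387 -0.2934  0.185 ] side [ 0.629  -0.2925  0.185 ]
[ 0.64603868 -0.03327308  0.15760496] [-0.002   0.0042 -0.0024 -0.0074  0.0012  0.0052  0.0031 -0.002 ]
L [[0.503  0.106  0.1308]] [[200. 283.]] [[158. 259.]]
M [[ 0.5281 -0.052   0.1308]] [[390. 257.]] [[290. 321.]]
R [[ 0.5533 -0.21    0.1308]] [[580. 231.]] [[443. 393.]]
```

```bash
cat >> h.py <<'E'
def ori(yaw,tilt=np.deg2rad(21.8)):
    c,s=np.cos(yaw),np.sin(yaw); z=np.array([np.sin(tilt)*c,np.sin(tilt)*s,-np.cos(tilt)]); y=np.array([-s,c,0]); x=np.cross(y,z)
    return R.from_matrix(np.c_[x,y,z]).as_rotvec()
def tcp(tip,rv): return np.asarray(tip)-.022*R.from_rotvec(rv).as_matrix()[:,2]
def W(x,l):
    l=np.atleast_2d(l);c,s=np.cos(x[2]),np.sin(x[2]);return np.c_[x[0]+c*l[:,0]-s*l[:,1],x[1]+s*l[:,0]+c*l[:,1],l[:,2]]
E
python3 - <<'E'
from h import *
from station import env
x=np.load('guard.npy'); rv=ori(x[2])
print(R.from_rotvec(env.sense()['eef_rot']).as_matrix().round(2))
for n,y in (('L',.16),('M',0)):
  for z in (.08,.2,.3):
    p=tcp(W(x,[-.117,y,z])[0],rv); q=env.ik(p,rv); print(n,z,p.round(3),None if q is None else np.round(q,3))
  p=tcp(W(x,[-.2,y/2+.04,.36])[0],rv); q=env.ik(p,rv); print('look',p,q)
E
```

```text
[[-0.95  0.33 -0.  ]
 [ 0.33  0.95 -0.  ]
 [-0.   -0.   -1.  ]]
L 0.08 [0.497 0.105 0.1  ] [ 0.352  0.78  -1.095  2.438  1.784  0.802 -0.404]
L 0.2 [0.497 0.105 0.22 ] [-0.437  0.28   0.086  2.377  0.424  0.123  0.958]
L 0.3 [0.497 0.105 0.32 ] [-0.628  0.108  0.29   2.253  0.096  0.413  1.302]
look [0.42161425 0.05256666 0.38042669] [-0.89126632 -0.15236519  0.51406113  2.29558783  0.26406999  0.62050296
  1.17270311]
M 0.08 [ 0.522 -0.053  0.1  ] [ 0.651  0.704 -0.901  2.396  1.889  0.503 -0.107]
M 0.2 [ 0.522 -0.053  0.22 ] [ 0.164  0.306 -0.162  2.322 -0.117  0.143  1.859]
M 0.3 [ 0.522 -0.053  0.32 ] [-0.349  0.144  0.447  2.221 -0.356  0.443  2.106]
look [ 0.43417051 -0.02644182  0.38042669] [-0.93734035 -0.18239758  0.77405305  2.28465213  0.21451761  0.61546731
  1.42917045]
```

```bash
python3 - <<'E'
from h import *
from station import env
x=np.load('guard.npy')
env.grasp()
s=env.sense(); p=s['ee_pos']; env.move_l([p[0],p[1],.42],speed=.3)
rv=ori(x[2],np.deg2rad(15)); 
p=tcp(W(x,[-.17,.08,.36])[0],rv)
print(p,env.ik(p,rv)); env.move_pose(p,rv)
s=env.sense(); print(s['time'],s['ee_pos'],s['eef_rot'],np.round(s['q'],3),s['grip_width'])
cv2.imwrite('pics/wrist1.png',env.read_camera('wrist')[:,:,::-1])
np.savez('w1.npz',p=s['ee_pos'],r=s['eef_rot'])
cv2.imwrite('pics/side1.png',env.read_camera('side')[:,:,::-1])
for t in (0,8,12,15,18,22,26):
  rv=ori(x[2],np.deg2rad(t))
  for y in (.16,0):
    q=env.ik(tcp(W(x,[-.117,y,.08])[0],rv),rv); print(t,y,None if q is None else np.round(q,2))
E
```

```text
[0.45996595 0.01815965 0.38125037] [-0.76828434 -0.02322707  0.60430969  2.16962875  0.02165187  0.72937329
  1.551793  ]
4.85 [0.46032187 0.01880668 0.38135024] [-0.22800376  2.87123841  0.02973833] [-0.769 -0.023  0.604  2.169  0.022  0.729  1.551] 0.0003152201312698939
0 0.16 [-0.63  0.62  0.46  2.21 -0.64  0.45  2.08]
0 0 [-0.36  0.64  0.52  2.18 -0.68  0.49  2.42]
8 0.16 [-0.49  0.55  0.22  2.31 -0.55  0.18  1.96]
8 0 [-0.16  0.57  0.24  2.27 -0.71  0.24  2.44]
12 0.16 [-0.21  0.54 -0.19  2.34  1.15  0.15  0.24]
12 0 [ 0.15  0.55 -0.19  2.3   0.63  0.11  1.11]
15 0.16 [ 0.28  0.69 -0.92  2.35  1.53  0.6  -0.15]
15 0 [ 0.41  0.59 -0.55  2.32  1.47  0.26  0.28]
18 0.16 [ 0.37  0.77 -1.1   2.39  1.64  0.77 -0.25]
18 0 [ 0.65  0.7  -0.91  2.35  1.65  0.5   0.12]
22 0.16 [ 0.35  0.78 -1.1   2.44  1.79  0.81 -0.41]
22 0 [ 0.75  0.79 -1.09  2.39  1.8   0.65 -0.01]
26 0.16 [ 0.33  0.8  -1.1   2.5   1.93  0.87 -0.56]
26 0 [ 0.76  0.81 -1.09  2.44  1.99  0.68 -0.17]
```

View pics/wrist1.png

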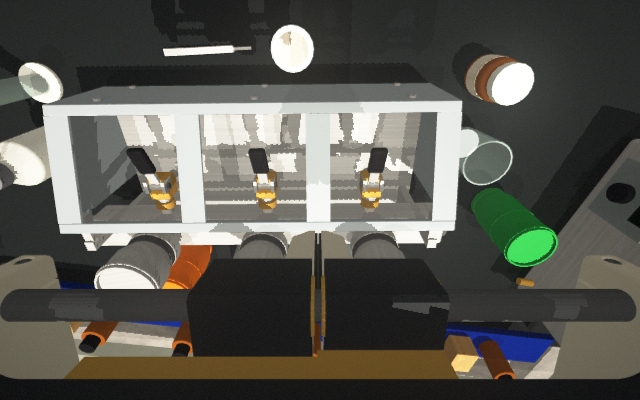

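View pics/side1.png

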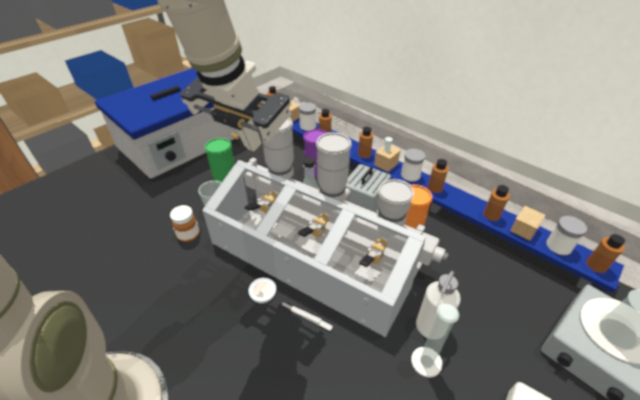

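```bash
python3 - <<'E'
import cv2
t=cv2.imread('pics/wrist1.png')
a=cv2.resize(t[85:265,30:190],None,fx=2.4,fy=2.4,interpolation=cv2.INTER_CUBIC)
b=cv2.resize(t[85:265,320:480],None,fx=2.4,fy=2.4,interpolation=cv2.INTER_CUBIC)
cv2.imwrite('pics/wz.png',cv2.hconcat([a,b]))
E
```

```text
(no output)
```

View pics/wz.png

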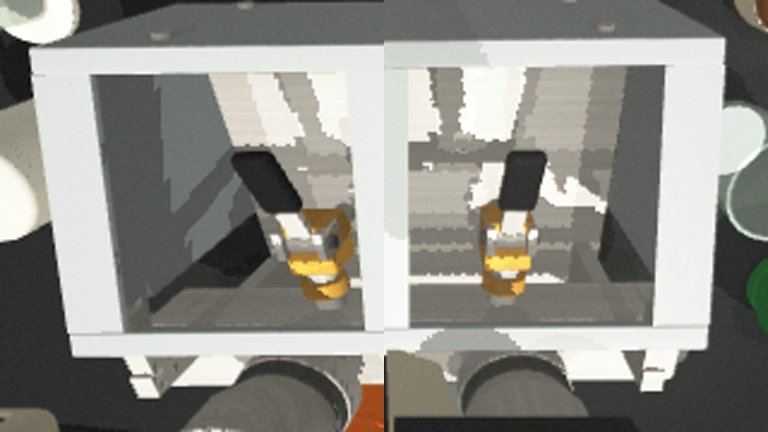

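```bash
cat > fit2.py <<'E'
from h import *
from station import env
from scipy.optimize import least_squares
ct,cs,cw=[env.get_calibration(n) for n in('top','side','wrist')]
d=np.load('w1.npz'); T=np.eye(4);T[:3,:3]=R.from_rotvec(d['r']).as_matrix();T[:3,3]=d['p'];T=T@cw['tool_from_camera']
cw=dict(K=cw['K'],origin=T[:3,3],rotation=R.from_matrix(T[:3,:3]).as_rotvec())
a=lambda u,v:(30+u/2.4,85+v/2.4)
b=lambda u,v:(320+(u-384)/2.4,85+v/2.4)
L=np.array([[-.2,-.257,.125],[-.05,-.257,.185],[-.2,.257,.125],[-.05,.257,.185],[-.1825,-.225,.132],[-.0575,-.225,.182],[-.1825,.225,.132],[-.0575,.225,.182]])
U=np.array([a(32,49),a(72,356),b(725,39),b(709,349),a(92,74),a(122,333),b(666,65),b(653,328)])
P=np.array([onz(cw,*U[i],L[i,2]) for i in range(8)])
r=least_squares(lambda x:(W(x,L)-P)[:,:2].ravel(),[.7,0,0]);print(r.x,r.fun.reshape(-1,2).round(4).tolist())
x=r.x
x0=np.load('guard.npy');print('before',x0)
print('wrist reproj prev', (proj(cw,W(x0,L))-U).round(1).tolist())
np.save('guard_w.npy',x)
for n,y in zip('LMR',[.16,0,-.16]):
    g=[-.07-.051*np.cos(.489)-.0055*np.sin(.489),y,.101+.051*np.sin(.489)+.0055*np.cos(.489)]
    for k in(x,x0): print(n,W(k,g).round(4),proj(cw,W(k,g)).round(1),((proj(ct,W(k,g))-[215,150])*3.3).round(),((proj(cs,W(k,g))-[190,100])*2.5).round())
im=cv2.imread('pics/wrist1.png'); m=cv2.inRange(im,(0,0,0),(45,45,45)); m[:140]=0;m[190:]=0
n,_,st,c=cv2.connectedComponentsWithStats(m)
for i in range(1,n):
    if 150<st[i,4]<2000: print(st[i],c[i].round(1))
E
python3 fit2.py
```

```text
[ 0.64507709 -0.0312729   0.16745026] [[-0.003, -0.0021], [-0.0025, -0.0007], [-0.0032, 0.0012], [-0.0024, -0.0003], [0.0031, -0.0], [0.0025, 0.0018], [0.0036, 0.0003], [0.002, -0.0002]]
before [ 0.64603868 -0.03327308  0.15760496]
wrist reproj prev [[-3.5, -4.4], [-3.0, -2.8], [1.2, 0.2], [-1.3, 0.4], [-0.2, 1.2], [0.2, 0.7], [-1.5, 5.3], [-2.3, 3.1]]
L [[0.5024 0.1069 0.1298]] [[378.1 163.8]] [[199. 283.]] [[157. 259.]]
L [[0.5048 0.1063 0.1298]] [[377.2 165.3]] [[199. 281.]] [[159. 259.]]
M [[ 0.5291 -0.0509  0.1298]] [[258.4 164.8]] [[389. 256.]] [[290. 321.]]
M [[ 0.5299 -0.0517  0.1298]] [[257.7 165.2]] [[390. 255.]] [[291. 321.]]
R [[ 0.5558 -0.2086  0.1298]] [[139.1 165.8]] [[578. 228.]] [[443. 392.]]
R [[ 0.555  -0.2097  0.1298]] [[138.1 165.1]] [[579. 229.]] [[444. 393.]]
[126 148  30  25 443] [140.7 160. ]
[118 174  24  16 205] [131.4 184.1]
[607 183  28   7 151] [620.4 186.5]
```

```bash
cat > fk.py <<'E'
from h import *
from station import env
from scipy.optimize import least_squares
from itertools import product
def fk(par,Q):
    # chain: for each joint: translate t_i, rotate about axis w_i (unnormalised->dir) by q_i ; final t, rotvec
    Q=np.atleast_2d(Q);n=len(Q);Rm=R.from_quat(np.tile([0,0,0,1.],(n,1)));p=np.zeros((n,3))
    for i in range(7):
        t=par[6*i:6*i+3];w=par[6*i+3:6*i+6];w=w/np.linalg.norm(w)
        p=p+Rm.apply(np.tile(t,(n,1)));Rm=Rm*R.from_rotvec(Q[:,i:i+1]*w)
    return p+Rm.apply(np.tile(par[42:45],(n,1))),Rm*R.from_rotvec(par[45:48])
if __name__=='__main__':
    rng=np.random.default_rng(0);s=env.sense();Q=[s['q']];P=[s['ee_pos']];O=[s['eef_rot']]
    Q=[];P=[];O=[]
    while len(Q)<150:
        r=rng.uniform(.45,.85);a=rng.uniform(-1.3,1.3);p=np.array([r*np.cos(a),r*np.sin(a),rng.uniform(.1,.6)])
        o=ori(rng.uniform(-1.5,1.5),rng.uniform(-.1,.6));q=env.ik(p,o)
        if q is not None: Q.append(q);P.append(p);O.append(o)
    Q,P,O=map(np.array,(Q,P,O));RO=R.from_rotvec(O)
    def res(par):
        p,r=fk(par,Q);return np.r_[(p-P).ravel(),.3*(RO.inv()*r).as_rotvec().ravel(),1e-3*(np.linalg.norm(par[:42].reshape(7,6)[:,3:],axis=1)-1)]
    best=None
    for sg in product([1,-1],repeat=4):
      for y7 in (0,np.pi/2,-np.pi/2,np.pi):
        ax=[[0,0,sg[0]],[0,1,0],[0,0,sg[1]],[0,1,0],[0,0,sg[2]],[0,1,0],[0,0,sg[3]]]
        t=[[0,0,.15],[0,0,.2],[0,0,.2],[0,0,.2],[0,0,.2],[0,0,.2],[0,0,.1]]
        par=np.r_[np.c_[t,ax].ravel(),[0,0,.2],[0,0,y7]]
        f=least_squares(res,par,max_nfev=60)
        if best is None or f.cost<best.cost: best=f;print(sg,y7,f.cost)
        if f.cost<1e-6:break
      if best.cost<1e-6:break
    f=least_squares(res,best.x,max_nfev=400);e=f.fun;print(f.cost,abs(e[:450]).max(),abs(e[450:900]).max()/.3)
    np.save('fk.npy',f.x)
E
time timeout 500 python3 fk.py
python3 - <<'E'
from fk import *
par=np.load('fk.npy');s=env.sense();p,r=fk(par,s['q']);print(p-s['ee_pos'],s['time']);print(par[:42].reshape(7,6).round(3),par[42:])
E
```

```text
(1, 1, 1, 1) 0 2.760745091118971e-20
2.760745091118971e-20 9.199963013628576e-11 9.996164659908931e-11
[[ 1.04222186e-12 -1.49599083e-13 -3.26572103e-13]] 4.95
[[ 0.     0.     2.387 -0.    -0.    -1.   ]
 [-0.    -1.624 -2.103  0.     1.     0.   ]
 [ 0.     1.594 -0.975 -0.     0.    -1.   ]
 [-0.     0.285  1.622 -0.     1.     0.   ]
 [ 0.    -0.311  1.926 -0.     0.    -1.   ]
 [-0.    -0.755 -1.483 -0.     1.     0.   ]
 [-0.     0.755  0.102 -0.     0.    -1.   ]] [-1.05762240e-12 -2.42867580e-12  2.15646081e-01  9.30060103e-12
 -3.73863662e-12  1.57079633e+00]
real	0m13.868s
user	0m20.911s
sys	0m0.229s
```

```bash
cat > plan.py <<'E'
from fk import *
par=np.load('fk.npy')
LO=np.array([-2.57,-.35,-1.29,.11,-1.05,.11,-2.63]);HI=np.array([2.57,1.97,1.29,2.56,4.19,1.86,2.63])
G=np.array([.645,-.032,.165])
def pts(q):
    Rm=R.identity();p=np.zeros(3);o=[]
    for i in range(7):
        t=par[6*i:6*i+3];w=par[6*i+3:6*i+6];p=p+Rm.apply(t);Rm=Rm*R.from_rotvec(q[i]*w);o.append(p)
    return o
def solve(p,o,q0,w=.003,mid=None):
    ro=R.from_rotvec(o)
    mid=q0 if mid is None else mid
    def f(q,w):
        a,r=fk(par,q);return np.r_[(a[0]-p)*1,.3*(ro.inv()*r).as_rotvec()[0],w*(q-mid)]
    m=.03
    b=least_squares(f,np.clip(q0,LO+m+1e-6,HI-m-1e-6),bounds=(LO+m,HI-m),args=(w,))
    for ww in (w/10,w/100,w/1e4): b=least_squares(f,b.x,bounds=(LO+m,HI-m),args=(ww,))
    e=f(b.x,0)[:6];return b.x,abs(e).max()
def line(y,zs,tilt,xl=-.117,q0=None,low=None):
    o=ori(G[2],np.deg2rad(tilt));out=[]
    for z in zs:
        p=tcp(W(G,[xl,y,z])[0],o);q0,e=solve(p,o,q0);out.append((z,q0,e))
    return out
def elbow(q):
    # elbow point: on upper-arm axis: use joint-4 axis nearest the joint-3 axis
    Rm=R.identity();p=np.zeros(3)
    for i in range(3):
        p=p+Rm.apply(par[6*i:6*i+3]);Rm=Rm*R.from_rotvec(q[i]*par[6*i+3:6*i+6])
    return p+Rm.apply([0,0,par[20]])
if __name__=='__main__':
  from station import env
  for y in (.16,0):
   for tilt in (18,20,22):
    o=ori(G[2],np.deg2rad(tilt));p=tcp(W(G,[-.117,y,.075])[0],o)
    best=[]
    rng=np.random.default_rng(1)
    for k in range(25):
        q,e=solve(p,o,rng.uniform(LO,HI),w=.001)
        if e<1e-4: best.append((np.min(np.minimum(q-LO,HI-q)),q))
    best.sort(key=lambda a:-a[0])
    for m,q in best[:3]: print(y,tilt,round(m,3),q.round(2))
E
python3 plan.py
```

```text
0.16 18 0.163 [ 0.32  0.74 -1.01  2.4   1.68  0.7  -0.29]
0.16 18 0.161 [ 0.28  0.71 -0.94  2.4   1.7   0.64 -0.31]
0.16 18 0.158 [ 0.23  0.68 -0.85  2.4   1.73  0.58 -0.34]
0.16 20 0.139 [ 0.37  0.81 -1.13  2.42  1.73  0.83 -0.33]
0.16 20 0.139 [ 0.37  0.8  -1.12  2.42  1.73  0.81 -0.34]
0.16 20 0.135 [ 0.29  0.73 -0.98  2.42  1.78  0.69 -0.39]
0.16 22 0.111 [ 0.34  0.79 -1.08  2.45  1.82  0.8  -0.43]
0.16 22 0.106 [ 0.25  0.71 -0.91  2.45  1.89  0.67 -0.51]
0.16 22 0.1 [ 0.14  0.65 -0.74  2.46  1.99  0.56 -0.61]
0 18 0.213 [ 0.73  0.78 -1.06  2.35  1.64  0.63  0.14]
0 18 0.209 [ 0.66  0.72 -0.93  2.35  1.67  0.52  0.11]
0 18 0.205 [ 0.59  0.68 -0.81  2.36  1.71  0.43  0.06]
0 20 0.187 [ 0.74  0.79 -1.07  2.37  1.73  0.64  0.06]
0 20 0.184 [ 0.68  0.74 -0.97  2.38  1.77  0.55  0.02]
0 20 0.183 [ 0.66  0.72 -0.92  2.38  1.79  0.51 -0.01]
0 22 0.163 [ 0.76  0.81 -1.09  2.4   1.82  0.67 -0.01]
0 22 0.162 [ 0.75  0.8  -1.08  2.4   1.83  0.65 -0.02]
0 22 0.16 [ 0.71  0.76 -1.    2.4   1.86  0.59 -0.06]
```

```bash
cat > go1.py <<'E'
from plan import *
from station import env
ZS=[.07,.076,.08,.084,.09,.1,.12,.14,.16,.18,.2,.22,.24,.26,.28,.30,.33]
def build(y,q0):
    o=ori(G[2],np.deg2rad(20));q,e=solve(tcp(W(G,[-.117,y,.076])[0],o),o,np.array(q0))
    return line(y,ZS,20,q0=q)
def clear(qa,qb,n=15):
    r=[]
    for s in np.linspace(0,1,n):
        q=qa+s*(qb-qa);p,rr=fk(par,q);tip=p[0]+.022*rr.as_matrix()[0][:,2]
        r.append(np.r_[tip,elbow(q)])
    return np.array(r)
if __name__=='__main__':
    D={}
    for n,y,q0 in (('L',.16,[.29,.73,-.98,2.42,1.78,.69,-.39]),('M',0,[.68,.74,-.97,2.38,1.77,.55,.02])):
        b=build(y,q0);D[n]=np.array([k[1] for k in b]);D['z'+n]=np.array([k[0] for k in b])
        for z,q,e in b[::3]: print(n,z,q.round(2),f'{e:.1e}',elbow(q).round(2))
    np.savez('plan.npz',**D)
    q=env.sense()['q'];print(clear(q,D['L'][-1]).round(2)[::2]);print(clear(D['L'][-1],D['M'][-1],7).round(2))
E
python3 go1.py
```

```text
L 0.07 [ 0.29  0.74 -0.98  2.43  1.79  0.7  -0.41] 3.2e-08 [ 0.41 -0.15  0.76]
L 0.084 [ 0.3   0.71 -0.98  2.42  1.74  0.67 -0.36] 2.4e-08 [ 0.39 -0.15  0.78]
L 0.12 [ 0.32  0.62 -0.99  2.39  1.59  0.61 -0.22] 1.5e-09 [ 0.34 -0.15  0.81]
L 0.18 [ 0.42  0.5  -1.06  2.33  1.29  0.57  0.08] 1.8e-09 [ 0.27 -0.15  0.85]
L 0.24 [ 0.56  0.42 -1.22  2.26  1.02  0.63  0.36] 1.0e-09 [ 0.21 -0.17  0.87]
L 0.3 [ 0.67  0.31 -1.26  2.17  0.73  0.66  0.66] 1.1e-09 [ 0.14 -0.15  0.9 ]
M 0.07 [ 0.68  0.75 -0.97  2.38  1.79  0.56 -0.  ] 4.0e-08 [ 0.32 -0.3   0.75]
M 0.084 [ 0.69  0.72 -0.96  2.37  1.73  0.53  0.05] 3.1e-08 [ 0.31 -0.29  0.77]
M 0.12 [ 0.71  0.63 -0.97  2.34  1.55  0.47  0.22] 2.2e-09 [ 0.27 -0.27  0.81]
M 0.18 [ 0.82  0.54 -1.1   2.29  1.2   0.5   0.55] 1.7e-09 [ 0.21 -0.26  0.84]
M 0.24 [ 0.96  0.49 -1.26  2.21  0.94  0.59  0.8 ] 9.6e-10 [ 0.15 -0.26  0.86]
M 0.3 [ 1.02  0.36 -1.26  2.13  0.61  0.61  1.12] 1.2e-09 [ 0.09 -0.21  0.89]
[[ 0.47  0.02  0.36  0.01 -0.03  0.93]
 [ 0.47  0.03  0.35  0.02 -0.02  0.93]
 [ 0.48  0.03  0.34  0.04 -0.02  0.93]
 [ 0.48  0.04  0.32  0.06 -0.02  0.93]
 [ 0.49  0.06  0.31  0.08 -0.04  0.92]
 [ 0.49  0.07  0.31  0.1  -0.06  0.92]
 [ 0.5   0.09  0.31  0.11 -0.09  0.92]
 [ 0.5   0.11  0.33  0.1  -0.13  0.91]]
[[ 0.5   0.11  0.33  0.1  -0.13  0.91]
 [ 0.51  0.08  0.33  0.1  -0.14  0.91]
 [ 0.52  0.06  0.33  0.09 -0.15  0.91]
 [ 0.52  0.03  0.33  0.09 -0.16  0.91]
 [ 0.53  0.    0.33  0.08 -0.17  0.9 ]
 [ 0.53 -0.02  0.33  0.08 -0.17  0.9 ]
 [ 0.53 -0.05  0.33  0.07 -0.18  0.9 ]]
```

```bash
python3 - <<'E'
from go1 import *
D=np.load('plan.npz');Q=D['L'];Z=D['zL']
env.move_j(Q[-1]);
s=env.sense();print(s['time'],s['wrist_force'].round(2))
for z in (.24,.18,.14): env.move_j(Q[np.argmin(abs(Z-z))])
s=env.sense();print(s['time'],s['wrist_force'].round(2))
r=R.from_rotvec(s['eef_rot']).as_matrix();print('tip',s['ee_pos']+.022*r[:,2],'want',W(G,[-.117,.16,.14]))
for n in('side','top','wrist'): cv2.imwrite(f'pics/{n}2.png',env.read_camera(n)[:,:,::-1])
t=cv2.imread('pics/side2.png')[90:330,180:440]; cv2.imwrite('pics/side2z.png',cv2.resize(t,None,fx=2.5,fy=2.5,interpolation=cv2.INTER_CUBIC))
E
```

```text
6.7583 [0.35 0.5  0.44]
7.9583 [-0.45  0.43  0.19]
tip [0.50386149 0.10695209 0.14148888] want [[0.50330868 0.10660941 0.14      ]]
```

View pics/side2z.png

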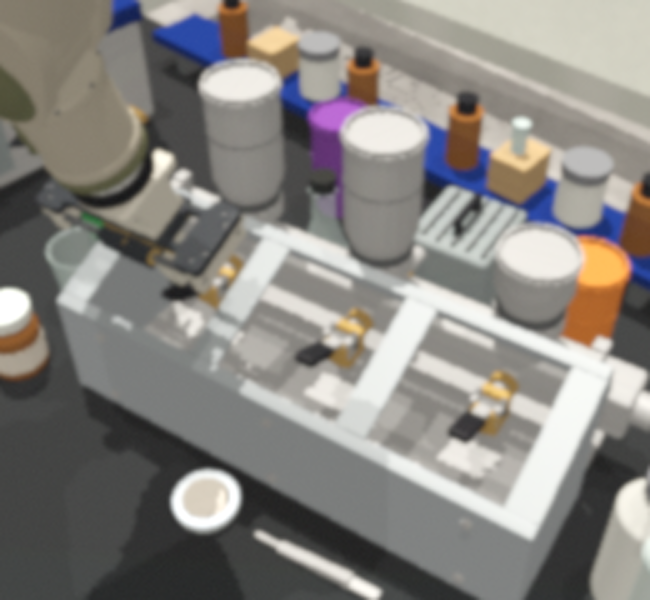

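View pics/wrist2.png

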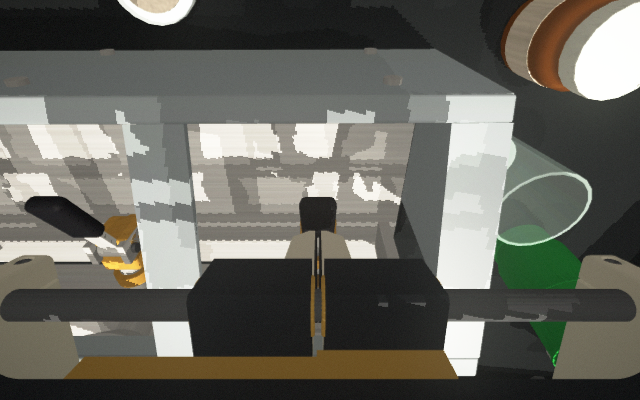

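View pics/top2.png

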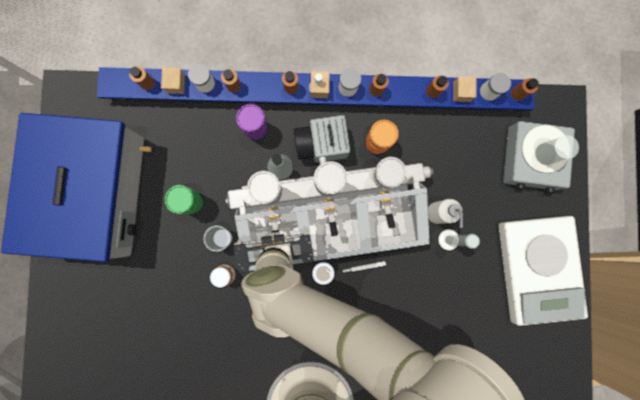

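```bash
cat > press.py <<'E'
from go1 import *
def press(n):
    D=np.load('plan.npz');Q=D[n];Z=D['z'+n];o=np.argsort(Z)
    qi=lambda z:np.array([np.interp(z,Z[o],Q[o,j]) for j in range(7)])
    for z in [.13,.12,.11,.1,.092,.088,.085,.082,.0795,.077,.075,.073,.071]:
        env.move_j(qi(z));s=env.sense();r=R.from_rotvec(s['eef_rot']).as_matrix();t=s['ee_pos']+.022*r[:,2]
        print(z,'tip z',t[2].round(4),'F',s['wrist_force'].round(1),'t',round(s['time'],2))
        if s['wrist_force'][2]>22: break
    return qi,z
E
python3 - <<'E'
from press import *
qi,z=press('L')
cv2.imwrite('pics/wrist3.png',env.read_camera('wrist')[:,:,::-1])
E
```

```text
0.13 tip z 0.131 F [1.2 0.2 1.4] t 8.36
0.12 tip z 0.1205 F [1.2 1.2 1.2] t 8.61
0.11 tip z 0.1101 F [-0.2 -0.3 -0.8] t 8.86
0.1 tip z 0.1001 F [ 0.5  0.3 -0. ] t 9.11
0.092 tip z 0.0921 F [-0.9 -0.7 -0. ] t 9.36
0.088 tip z 0.0884 F [0.6 0.1 2.2] t 9.61
0.085 tip z 0.0859 F [-0.1 -1.1 11.5] t 9.86
0.082 tip z 0.0849 F [-11.4  -6.6  47.2] t 10.11
```

View pics/wrist3.png

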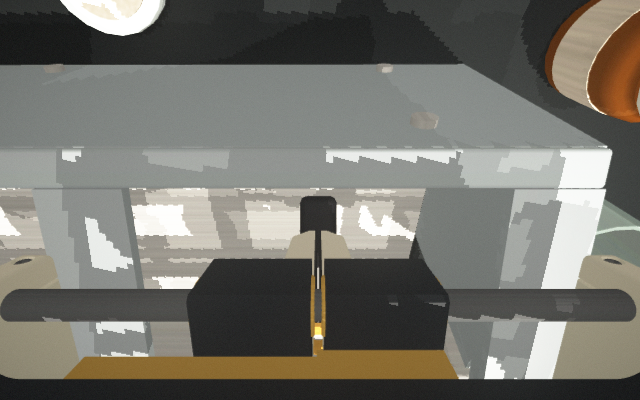

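```bash
python3 - <<'E'
from press import *
s=env.sense();print(s['wrist_force'],s['moment'],s['time'])
for n in('side','top'): cv2.imwrite(f'pics/{n}3.png',env.read_camera(n)[:,:,::-1])
a=cv2.imread('pics/side3.png')[140:260,190:320]; a=cv2.resize(a,None,fx=4,fy=4,interpolation=cv2.INTER_CUBIC)
cv2.imwrite('pics/side3z.png',a)
E
```

```text
[-11.36716274  -7.57601618  45.08405699] [-0.89131478 -1.17168042 -0.50451301] 10.1583
```

View pics/side3z.png

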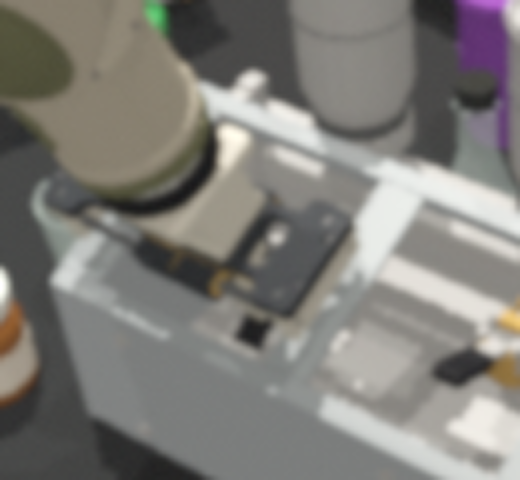

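```bash
python3 - <<'E'
from press import *
D=np.load('plan.npz');Q=D['L'];Z=D['zL']
for z in (.1,.16,.24,.33): env.move_j(Q[np.argmin(abs(Z-z))])
s=env.sense();print(s['time'],s['wrist_force'].round(1))
cv2.imwrite('pics/wrist4.png',env.read_camera('wrist')[:,:,::-1]); np.savez('w4.npz',p=s['ee_pos'],r=s['eef_rot'])
t=env.read_camera('top')[:,:,::-1];cv2.imwrite('pics/top4.png',t)
a=env.read_camera('side')[:,:,::-1];cv2.imwrite('pics/side4.png',a)
cv2.imwrite('pics/side4z.png',cv2.resize(a[140:260,190:390],None,fx=4,fy=4,interpolation=cv2.INTER_CUBIC))
cs=env.get_calibration('side')
for th in (.489,0,-.489):
  for y in(.16,0):
    g=W(G,[-.07-.051*np.cos(th),y,.101+.051*np.sin(th)]);print(th,y,((proj(cs,g)-[190,140])*4).round())
E
```

```text
11.8583 [ 0.4 -0.3 -0.9]
0.489 0.16 [[255. 258.]]
0.489 0 [[467. 357.]]
0 0.16 [[253. 291.]]
0 0 [[462. 390.]]
-0.489 0.16 [[264. 312.]]
-0.489 0 [[469. 410.]]
```

View pics/wrist4.png

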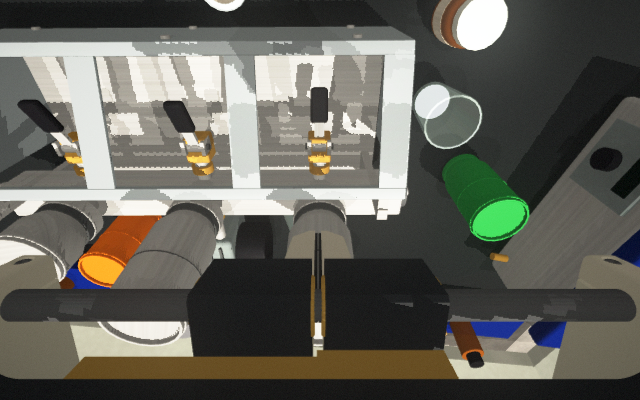

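View pics/side4z.png

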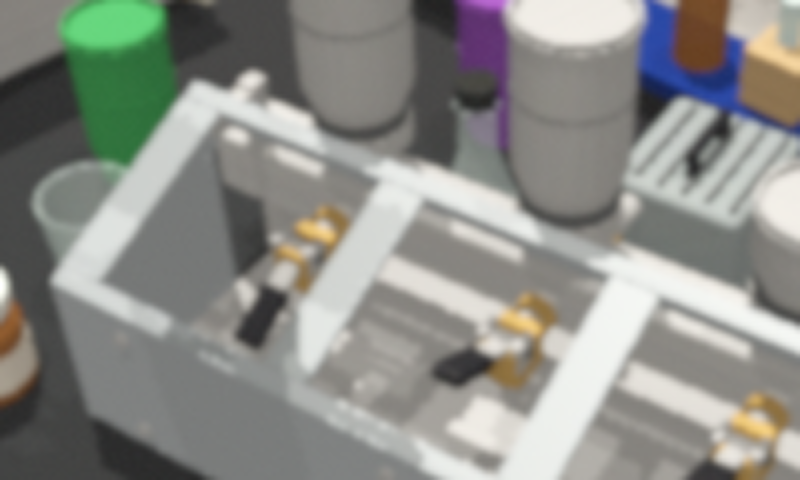

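```bash
sed -i 's/\[.13,.12,.*\]:/[.13,.11,.095,.09,.088,.0865,.085,.084,.083,.082,.081,.08,.079]:/' press.py; python3 - <<'E'
from press import *
D=np.load('plan.npz');Q=D['M'];Z=D['zM']
for z in (.33,.24,.18,.145): env.move_j(Q[np.argmin(abs(Z-z))])
s=env.sense();r=R.from_rotvec(s['eef_rot']).as_matrix();print('tip',s['ee_pos']+.022*r[:,2],W(G,[-.117,0,.14]),s['wrist_force'].round(1))
cv2.imwrite('pics/wrist5.png',env.read_camera('wrist')[:,:,::-1])
E
```

```text
tip [ 0.53057971 -0.05096119  0.14180141] [[ 0.52958905 -0.05121752  0.14      ]] [-0.4  0.2  0.6]
```

View pics/wrist5.png

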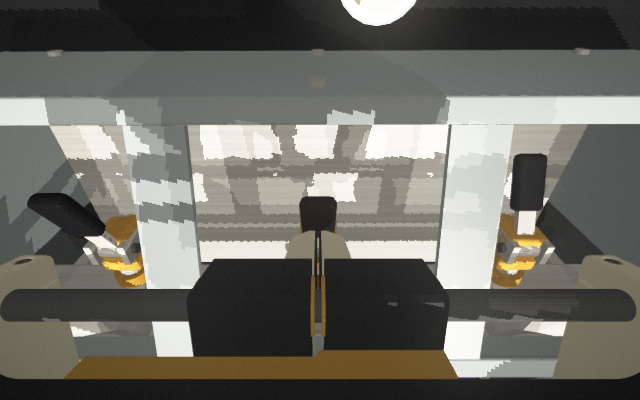

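The wrist picture shows the fingers centred on the middle lever's grip (318, 215). The left lever is down on the right at (528, 180), and the right lever is still up at (65, 215). Now I press.

```bash
python3 - <<'E'
from press import *
press('M')
s=env.sense();print(s['wrist_force'].round(1),s['moment'].round(2))
D=np.load('plan.npz');Q=D['M'];Z=D['zM']
for z in (.1,.16,.24,.33): env.move_j(Q[np.argmin(abs(Z-z))])
s=env.sense();print(s['time'],s['wrist_force'].round(1))
for n in('wrist','top','side'): cv2.imwrite(f'pics/{n}6.png',env.read_camera(n)[:,:,::-1])
a=cv2.imread('pics/side6.png')
cv2.imwrite('pics/side6z.png',cv2.resize(a[140:260,190:390],None,fx=4,fy=4,interpolation=cv2.INTER_CUBIC))
E
```

```text
0.13 tip z 0.1315 F [ 1.2 -0.2  0.5] t 14.2
0.11 tip z 0.1103 F [0.8 0.7 0.4] t 14.45
0.095 tip z 0.0952 F [-0.3  0.1 -0.3] t 14.7
0.09 tip z 0.0906 F [1.  0.3 1. ] t 14.95
0.088 tip z 0.0886 F [1.  0.9 4.7] t 15.2
0.0865 tip z 0.0872 F [ 1.1 -0.5  6. ] t 15.45
0.085 tip z 0.0859 F [-0.  -0.5  7.7] t 15.7
0.084 tip z 0.0855 F [-2.6 -1.1 17.2] t 15.95
0.083 tip z 0.0852 F [-6.4 -3.  28.9] t 16.2
[-6.4 -3.  28.9] [-0.22 -0.71 -0.21]
17.8417 [-0.   0.1 -1.1]
```

View pics/wrist6.png

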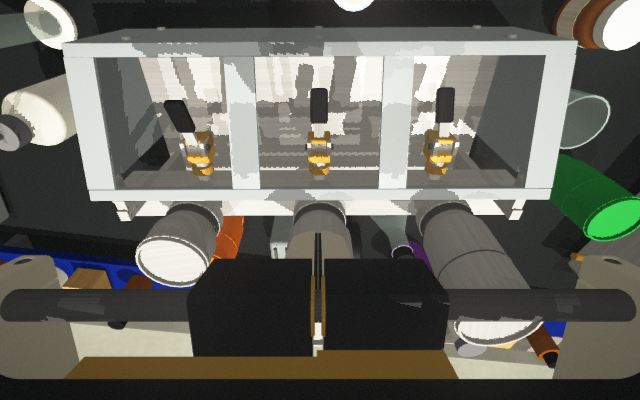

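View pics/side6z.png

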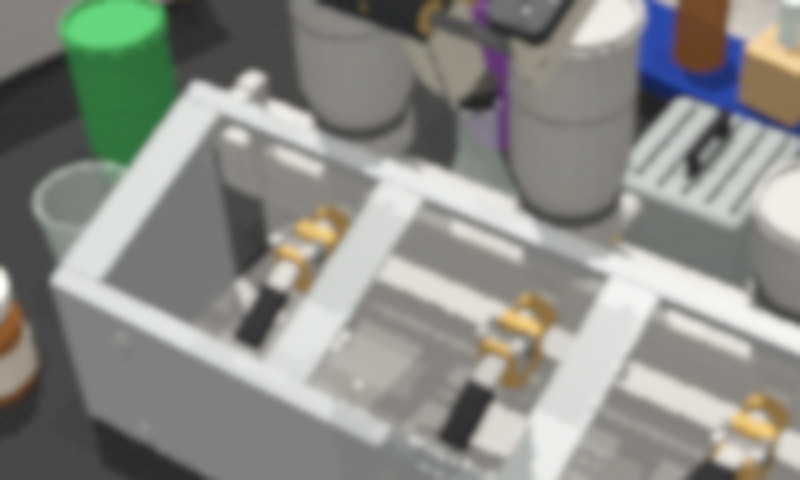

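View pics/top6.png

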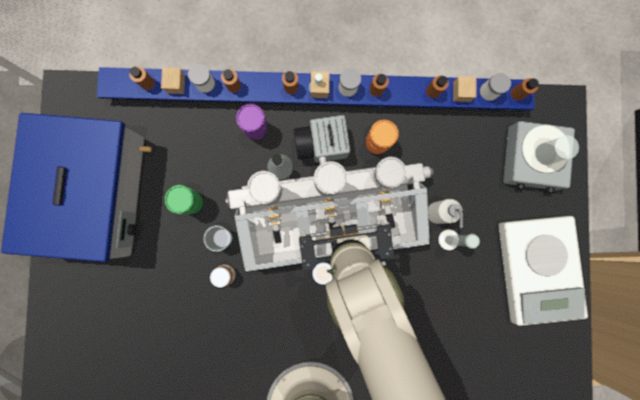

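```bash
python3 - <<'E'
from station import env
print(env.sense()['time']); print(env.close_job())
E
```

```text
17.9917
the job is handed in; nothing more can be done
None
```

Both tall-funnel valves (left and middle windows) are shut, and the job was handed in at about 18 s. I pressed each lever with closed fingers, tilted about 20° so the gripper body ran roughly parallel to the guard's slope, then withdrew clear.

- **Levers down:** both levers stopped hard with the fingertips at about 85 mm, 3 mm above the 82 mm I predicted. The last side picture shows both grips down: the left within about 1 pixel of its calculated fully-down spot, the middle judged by eye.
- **Press force:** the wrist force peaked at 47 N on the left lever, because my last step there was too coarse, and at 29 N on the middle one. The moment reading fits this force acting at the fingertips, assuming it is taken at the flange. On that reading neither the gripper's body nor the guard was loaded.
- **Left alone:** the short funnel's lever is still up, and the funnels and bench items look unmoved in the last pictures. The arm was clear at hand-in, with the fingertips about 33 cm up and the wrist force near zero.
- **Disagreements:** the two guard measurements differed by about 0.01 rad in yaw and 2 mm in position. Corner points from the top and side cameras differed by up to about 16 mm, so I relied mainly on the closer wrist view.

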